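# Switch on under the red guard

### The arm

A 7-joint arm with a two-finger parallel gripper is mounted at the origin on the work surface; the furniture and walls round the work are solid. World frame = base frame: x ahead of the robot, y to its left, z up, the work surface at z = 0. Lengths are in m, angles in rad, forces in N, time in s.
With the tool pointing down it reaches from about 0.4 to 0.85 m from the base axis. Payload 4.5 kg.
Tool frame: the origin (TCP) lies midway between the tips of the shut fingers; the grasp point (between the pads) lies 19 mm behind it; z points along the fingers, y is the line along which they close (so a half turn about z gives the same grasp; the last joint's range is limited). The gripper opens to 88 mm and grips with 3 to 60 N. Pads are 18 mm wide; open, the fingers measure 123 mm over their backs; the gripper's body (75 mm by 187 mm) begins 45 mm behind the grasp point.
Start: joints at [1.271, 0.689, -0.195, 1.565, 0.157, 0.902, -0.215], TCP at [0.205, -0.591, 0.239] pointing down, gripper open.
Joint ranges: [-3.01, 3.01], [-0.46, 2.08], [-1.47, 1.51], [0.13, 2.56], [-1, 4.14], [0.04, 2.09], [-2.66, 2.66]. Speed limits (rad/s): [2.57, 2.57, 3.14, 3.14, 3.14, 3.14, 3.14].

### API

Orientations are given as a unit quaternion [x, y, z, w].
In Python, from plant import r gives the robot as it stands.
- The arm moves only by the tool carry_out, never from a script. Its argument "plan" is a list of rows, each an object with "rot": the turn, a rotation vector about the tool's x, y, z in rad, a list of three; "xyz": the shift along the tool's x, y, z in m, a list of three; "grip": the closure in counts, from 0 (fully open) to 255 (shut). In form: [{"rot": [wx, wy, wz], "xyz": [dx, dy, dz], "grip": grip}, ...]. A call has 1 to 8 rows; each row is the pose to reach, as a shift and turn from the pose commanded when the call began, along the tool's axes at that moment; what a row does not reach only later rows make up. A row lasts 1/12 s, in which the tool goes at most 41.7 mm and 7.16 degrees, less where a joint would pass 70% of its speed; a pose out of reach is approached as far as the arm can. A call with a gripper value outside its range is refused whole. The fingers move at their own pace and stop on an object; "squeeze" is the grip in N (left out, the last holds). Time passes only in rows, so rows that repeat a pose let the fingers close. It gives the time, the measured TCP pose, the force, the opening and the grip force at its end, in the units of the state.
- r.get_state(): the state, without advancing time (a new reading comes with each control period).
- r.snapshot(name): name is "scene" or "side" or "wrist"; returns the picture (480x640x3 uint8, red, green, blue); there is no depth.
- r.camera_params(name): a dict with "fx", "fy", "cx", "cy" (pixels), "position" and "attitude" of the camera in the world; the wrist camera has in their place "hand_eye" (4x4, takes a point from camera to tool coordinates, whose origin is the TCP and whose axes are the flange's). Camera axes: x right, y down, z forward; pixel columns grow to the right and rows downward; lengths in m; the calibration is good to about 2 mm. A picture is of the moment at which its call begins: read the wrist's pose just before it. camera_params takes no time and is no camera call.
- r.finish_job(): hands the job in; it is judged then, once.
The state is a dict: "clock": time; "q": joint angles; "qd": joint speeds; "joint_torque": joint torques, N m; "tool_pos": TCP position; "eef_rot": TCP orientation; "contact_force": force on the tool from outside, world axes, zero at the start; "moment": the same for the moment, N m; "opening": opening from 0.0 (shut) to 1.0 (fully open); "finger_force": force on a finger pad.
Only numpy, scipy, OpenCV 4.12 (cv2) and the standard library are available. Lean on these libraries where they do the work, as an engineer would, in place of code of your own. Each camera call takes 0.05 s, during which the arm holds its last target. There are 200 camera calls.

### The job

Two guarded power switches stand on the bench. Switch on the one under the red guard: with shut or open fingers, but without gripping anything, lift the guard's lip, keep the guard up on the back of a finger while a fingertip pushes the toggle beneath fully over toward the hinge, then draw out so that the guard drops shut by itself. Be gentle with guard and toggle, leave the yellow-guarded switch as it is, and neither shift nor pick up anything else on the bench.

Things in the scene. Friction and masses are not known exactly. Their poses are not given: they have to be found in the camera images.
- red_unit: switch unit with the red guard: grey box fixed to the bench, 110 mm wide (y), top plate 45 mm above the bench, box from x = -28 to +52 mm. Origin on the bench, under the toggle's pivot; z up; x points from the unit's front (guard's lip, roughly facing the robot) to the guard's hinge at the back. The two units differ only in guard colour
- red_guard (a joint): angle of the red guard, rad: 0 shut, 1.3 fully up; hinge pin along the unit's y at x = +24 mm, 63 mm above the bench. Shut, it is a cap 64 mm wide, x = -22 to +30 mm, 63 to 84 mm above the bench; below it an open gap of 18 mm to the top plate. 50 g and a weak spring: about 0.5 N at the lip lifts it; it has no catch and falls shut when let go
- red_guard_lip (a point): outer end of the red guard's lip, middle, underside. The lip is flat, level when shut, 4 mm thick, 64 mm wide, and runs from the cap (x = -22 mm of the unit) toward the robot to x = -48 mm, 63 mm above the bench: 20 mm of it stick out beyond the box's near face, with free space beneath down to the bench
- red_toggle (a joint): angle of the toggle under the red guard, rad: 0 off (leaning 0.45 toward the lip), 0.9 on (leaning 0.45 toward the hinge). Steel lever, pivot at x = 0, y = 0 of the unit, 47 mm above the bench; turns about the unit's y; about 2 N at its end ball, pushed along +x; stays where it is left. The shut guard does not touch it
- red_toggle_tip (a point): centre of the black end ball, 11 mm across, of the toggle under the red guard, 26 mm from its pivot
- yellow_unit: switch unit with the yellow guard: grey box fixed to the bench, 110 mm wide (y), top plate 45 mm above the bench, box from x = -28 to +52 mm. Origin on the bench, under the toggle's pivot; z up; x points from the unit's front (guard's lip, roughly facing the robot) to the guard's hinge at the back. The two units differ only in guard colour
- yellow_guard (a joint): angle of the yellow guard, rad: 0 shut, 1.3 fully up; hinge pin along the unit's y at x = +24 mm, 63 mm above the bench. Shut, it is a cap 64 mm wide, x = -22 to +30 mm, 63 to 84 mm above the bench; below it an open gap of 18 mm to the top plate. 50 g and a weak spring: about 0.5 N at the lip lifts it; it has no catch and falls shut when let go
- yellow_guard_lip (a point): outer end of the yellow guard's lip, middle, underside. The lip is flat, level when shut, 4 mm thick, 64 mm wide, and runs from the cap (x = -22 mm of the unit) toward the robot to x = -48 mm, 63 mm above the bench: 20 mm of it stick out beyond the box's near face, with free space beneath down to the bench
- yellow_toggle (a joint): angle of the toggle under the yellow guard, rad: 0 off (leaning 0.45 toward the lip), 0.9 on (leaning 0.45 toward the hinge). Steel lever, pivot at x = 0, y = 0 of the unit, 47 mm above the bench; turns about the unit's y; about 2 N at its end ball, pushed along +x; stays where it is left. The shut guard does not touch it
- yellow_toggle_tip (a point): centre of the black end ball, 11 mm across, of the toggle under the yellow guard, 26 mm from its pivot
- beaker: empty glass beaker, 57 mm across, 71 mm high, loose; origin at the centre of its underside; a bystander
- dropper: amber dropper bottle with red bulb, 38 mm across, 107 mm high, loose; origin at the centre of its underside; a bystander
- wash: white wash bottle with red cap, 111x67x214 mm, loose; origin at the centre of its underside; a bystander
- timer: white digital timer lying flat, 60x62x20 mm, loose; origin at the centre of its underside; a bystander
- tape: roll of blue tape lying flat, 55 mm across, 19 mm high, loose; origin at the centre of its underside; a bystander
- notes: dark green closed notebook, 210x150x13 mm, loose; origin at the centre of its underside; a bystander
Mind the look-alikes: they are no part of the job. Leave any green look-alike of the yellow_unit alone.

How it is judged:
On the way, in this order (a step that is already met when the one before it is completed fails the run):
1. the red guard is lifted, its toggle still off (value of joint red_guard above 0.45 rad and value of joint red_toggle below 0.25 rad), for 0.1 s.
2. the toggle is flipped on while the red guard is up (value of joint red_toggle above 0.75 rad and value of joint red_guard above 0.3 rad), for 0.1 s.
3. the red guard has dropped shut over the switched-on toggle (value of joint red_guard below 0.05 rad and value of joint red_toggle above 0.75 rad), for 0.2 s.
At the end, for the whole second after the job is handed in: the red-guarded toggle is at 0.75 rad or more (fully on is 0.9), the red guard is down within 0.05 rad, both at rest, the yellow guard is shut within 0.08 rad and its toggle below 0.2 rad, and no loose thing has moved more than 30 mm (all of step 3 and velocity of joint each of red_guard, red_toggle below 0.05 rad/s and value of joint yellow_guard below 0.08 rad and value of joint yellow_toggle below 0.2 rad and distance of each of beaker, dropper, wash, timer, tape, notes from where it was at the start of the episode below 0.03 m); the robot touches nothing.
It fails at once if the yellow-guarded switch is operated (guard over 0.15 rad or toggle over 0.3 rad) (value of joint yellow_guard above 0.15 rad or value of joint yellow_toggle above 0.3 rad).
It fails at once if the red guard is squeezed or forced (over 25 N) (contact force between the fingers and red_guard above 25 N).
It fails at once if the toggle is squeezed or forced (over 35 N) (contact force between the fingers and red_toggle above 35 N).
It fails at once if a bystander is lifted, carried or shifted more than 30 mm (distance of any of beaker, dropper, wash, timer, tape, notes from where it was at the start of the episode above 0.03 m).
It also fails if it takes over 46 s, if anything falls off the work surface, if the arm or the gripper's body presses on something with over 40 N, if the wrist force passes 120 N, or if a joint passes its speed limit or range.

## Working session

There is one attempt and no reset: what is moved stays moved. The work goes in short steps, Python scripts to look and compute and a tool call to move; the robot and the scene stay as the last step left them, time stands still between calls to the robot, and variables do not carry over. Pictures are saved under pics/ and viewed, at most 10 in all, crops included, and the job is handed in when it is done.

Besides the shell and the picture viewer there is one more tool, called as name([rows], argument=value, ...), one row to a line, values as JSON. carry_out: Moves the arm, as the interface text tells. Its arguments: {"type":"object","properties":{"plan":{"type":"array"},"squeeze":{"type":"number"}},"required":["plan"]}

```bash
ls; mkdir -p pics; python3 - <<'E'
from plant import r
import cv2, numpy as np
for n in ("scene","side"):
    im=r.snapshot(n); cv2.imwrite(f"pics/{n}0.png",im[:,:,::-1]); print(n,r.camera_params(n))
print(r.camera_params("wrist")); print(r.get_state())
E
```

```text
pics
scene {'fx': 526.7590214127551, 'fy': 526.7590214127551, 'cx': 326.7776174884582, 'cy': 246.9431674315572, 'position': array([-0.19852714,  0.33542263,  0.72366037]), 'attitude': array([-0.46493353,  0.76430763, -0.38044348,  0.23437877])}
side {'fx': 611.4182284326118, 'fy': 611.4182284326118, 'cx': 315.79675644211994, 'cy': 261.52393514048066, 'position': array([-0.52487177,  0.48250491,  0.71413881]), 'attitude': array([-0.44175387,  0.73076229, -0.44035828,  0.27735281])}
{'fx': 392.93493809445806, 'fy': 392.93493809445806, 'cx': 323.2353140825756, 'cy': 239.7618017177819, 'hand_eye': array([[-5.88465649e-04, -9.61363455e-01, -2.75281604e-01,
         7.07588099e-02],
       [ 9.99999826e-01, -5.79511657e-04, -1.13862376e-04,
         3.79642976e-04],
       [-5.00657711e-05, -2.75281623e-01,  9.61363628e-01,
        -1.45416584e-01],
       [ 0.00000000e+00,  0.00000000e+00,  0.00000000e+00,
         1.00000000e+00]])}
{'clock': 0.1, 'q': array([ 1.27076598,  0.68986868, -0.19455167,  1.56625615,  0.1572876 ,
        0.90250287, -0.21514388]), 'qd': array([-0.00061002, -0.00242031, -0.00039096, -0.00371689, -0.00115454,
        0.0006227 , -0.00044689]), 'joint_torque': array([-2.69597302e-03, -5.28505683e+01, -1.27112199e+00, -1.53838205e+01,
       -5.24649164e-02,  1.97133893e-03,  6.01982651e-05]), 'tool_pos': array([ 0.20457822, -0.58995901,  0.23800636]), 'eef_rot': array([ 9.86097396e-01,  1.66166333e-01, -1.83220305e-04, -8.01146295e-04]), 'contact_force': array([-0.46584219,  0.67937635, -0.18321709]), 'moment': array([ 0.01555609, -0.00661042, -0.05381738]), 'finger_force': 0.0, 'opening': 1.0006665477783858}
```

View pics/scene0.png

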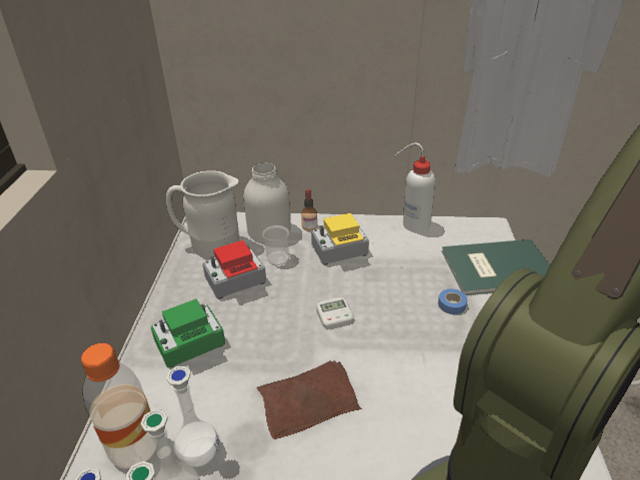

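View pics/side0.png

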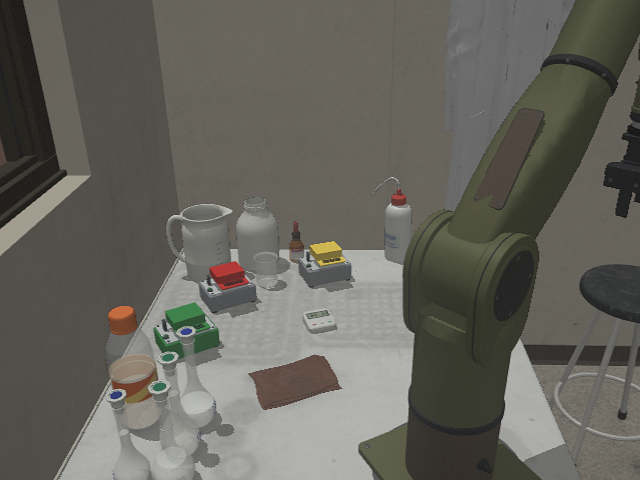

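Candidates: red guard at scene (234,260); yellow guard (341,230); green look-alike (187,325); red wash cap (421,165); red dropper bulb (308,195). By the description, I choose (234,260), a red guard on a grey box, and check it in a crop.

```bash
cat > h.py <<'E'
from plant import r
import cv2, numpy as np
from scipy.spatial.transform import Rotation as R
def cam(n,st=None):
    p=r.camera_params(n)
    K=(p['fx'],p['fy'],p['cx'],p['cy'])
    if n=='wrist':
        T=np.eye(4);T[:3,:3]=R.from_quat(st['eef_rot']).as_matrix();T[:3,3]=st['tool_pos'];T=T@p['hand_eye']
        return K,T[:3,:3],T[:3,3]
    return K,R.from_quat(p['attitude']).as_matrix(),np.array(p['position'])
def ray(c,uv,z):
    K,A,o=c; d=A@np.array([(uv[0]-K[2])/K[0],(uv[1]-K[3])/K[1],1]); return o+d*(z-o[2])/d[2]
def proj(c,P):
    K,A,o=c; q=A.T@(np.asarray(P)-o); return np.array([K[0]*q[0]/q[2]+K[2],K[1]*q[1]/q[2]+K[3]])
def unit(x,y,z,ux,uy,yaw): # unit coords to world
    c,s=np.cos(yaw),np.sin(yaw); return np.array([ux+c*x-s*y,uy+s*x+c*y,z])
def redmask(im):
    h=cv2.cvtColor(im,cv2.COLOR_RGB2HSV); return (((h[...,0]<6)|(h[...,0]>174))&(h[...,1]>170)&(h[...,2]>70)).astype(np.uint8)
E
python3 - <<'E'
from h import *
im=cv2.imread("pics/scene0.png"); c=im[160:380,130:400]; cv2.imwrite("pics/c1.png",cv2.resize(c,(798,596)[:2] if 0 else (736,600),interpolation=cv2.INTER_CUBIC))
C=cam("scene")
for n,uv,z in (("redtop",(232,252),.084),("yeltop",(341,223),.084),("green",(185,315),.084),("beaker",(277,262),0),("pitcher",(212,245),0),("jar",(267,238),0),("timer",(335,313),.02),("dropper",(310,228),0)): print(n,ray(C,uv,z).round(3))
E
```

```text
redtop [0.633 0.124 0.084]
yeltop [ 0.622 -0.118  0.084]
green [0.499 0.255 0.084]
beaker [0.661 0.02  0.   ]
pitcher [0.788 0.128 0.   ]
jar [0.755 0.005 0.   ]
timer [ 0.442 -0.008  0.02 ]
dropper [ 0.745 -0.102  0.   ]
```

View pics/c1.png

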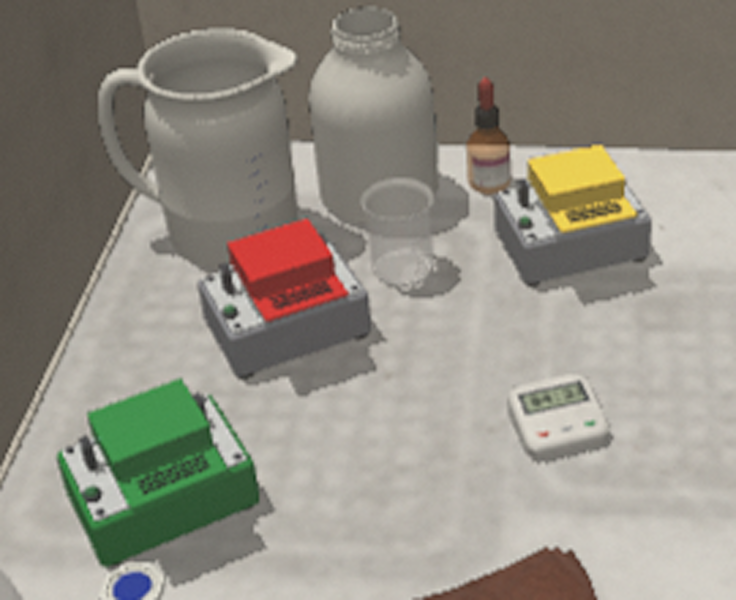

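The crop confirms it: red guard on a grey box, lip facing lower right toward the robot; lip edge corners at about (227,277) and (258,269) in scene. Next, its pose.

```bash
python3 - <<'E'
from h import *
C=cam("scene")
def f(c): return (c[0]/2.726+130,c[1]/2.727+160)
L=ray(C,f((265,318)),.067);Rr=ray(C,f((348,297)),.067)
print("lip",L.round(3),Rr.round(3),np.linalg.norm(L-Rr).round(3),"yaw",np.degrees(np.arctan2(*(L-Rr)[[1,0]]))-90)
tc=[ray(C,f(c),.084) for c in ((229,240),(312,221),(332,254),(243,278))]
print("top",np.round(tc,3)); e=(tc[0]-tc[1])+(tc[3]-tc[2]); print("yaw",np.degrees(np.arctan2(e[1],e[0]))-90)
for c in((240,376),(370,335)): print("boxbottom",ray(C,f(c),0.0).round(3))
for c in((62,460),(80,500),(105,560),(258,490),(170,475),(88,455)): print("green",ray(C,f(c),.045).round(3),ray(C,f(c),0).round(3))
for sgn in(0,):
  yaw=np.arctan2(*(L-Rr)[[1,0]])-np.pi/2; m=(L+Rr)/2; print("origin", unit(48,0,0,m[0],m[1],yaw).round(3))
m=np.mean(tc,0); print(unit(-4,0,0,m[0],m[1],yaw).round(3))
E
```

```text
lip [0.584 0.152 0.067] [0.579 0.091 0.067] 0.061 yaw -4.9307810475339835
top [[0.662 0.152 0.084]
 [0.656 0.089 0.084]
 [0.611 0.09  0.084]
 [0.614 0.157 0.084]]
yaw -3.9879600528415295
boxbottom [0.609 0.172 0.   ]
boxbottom [0.607 0.068 0.   ]
green [0.534 0.31  0.045] [0.583 0.309 0.   ]
green [0.493 0.308 0.045] [0.539 0.306 0.   ]
green [0.437 0.306 0.045] [0.48  0.304 0.   ]
green [0.449 0.205 0.045] [0.492 0.196 0.   ]
green [0.488 0.251 0.045] [0.534 0.246 0.   ]
green [0.531 0.294 0.045] [0.579 0.291 0.   ]
origin [48.404 -4.004  0.   ]
[-3.35   0.466  0.   ]
```

carry_out([
  {"rot": [0,0,0.1],"xyz": [0.04,-0.025,-0.004],"grip": 255},
  {"rot": [0,0,0.2],"xyz": [0.08,-0.05,-0.008],"grip": 255},
  {"rot": [0,0,0.3],"xyz": [0.115,-0.07,-0.012],"grip": 255},
  {"rot": [0,0,0.41],"xyz": [0.15,-0.09,-0.016],"grip": 255},
  {"rot": [0,0,0.41],"xyz": [0.185,-0.115,-0.02],"grip": 255},
  {"rot": [0,0,0.41],"xyz": [0.22,-0.135,-0.02],"grip": 255},
  {"rot": [0,0,0.41],"xyz": [0.255,-0.16,-0.02],"grip": 255},
  {"rot": [0,0,0.41],"xyz": [0.29,-0.18,-0.02],"grip": 255},
], squeeze=5)

```text
clock: 0.77
tool_pos: [0.4144, -0.3303, 0.2586]
eef_rot: [0.999, -0.038, -0.0, -0.0]
contact_force: [-0.7, -0.7, -0.0]
opening: 0.418
finger_force: 0.0
```

carry_out([
  {"rot": [0,0.1,0],"xyz": [0.003,-0.04,0],"grip": 255},
  {"rot": [0,0.2,0],"xyz": [0.005,-0.08,0],"grip": 255},
  {"rot": [0,0.3,0],"xyz": [0.008,-0.12,0],"grip": 255},
  {"rot": [0,0.4,0],"xyz": [0.01,-0.16,0],"grip": 255},
  {"rot": [0,0.5,0],"xyz": [0.01,-0.2,0],"grip": 255},
  {"rot": [0,0.6,0],"xyz": [0.01,-0.24,0],"grip": 255},
  {"rot": [0,0.7,0],"xyz": [0.01,-0.28,0],"grip": 255},
  {"rot": [0,0.7,0],"xyz": [0.01,-0.32,0],"grip": 255},
])

```text
clock: 1.43
tool_pos: [0.4513, -0.1253, 0.304]
eef_rot: [0.969, -0.035, 0.246, 0.002]
contact_force: [0.8, 0.2, 0.1]
opening: 0.004
finger_force: 0.0
```

carry_out([
  {"rot": [0,0.1,0],"xyz": [0,-0.04,0],"grip": 255},
  {"rot": [0,0.2,0],"xyz": [0,-0.08,0],"grip": 255},
  {"rot": [0,0.2,0],"xyz": [0,-0.12,0],"grip": 255},
  {"rot": [0,0.2,0],"xyz": [0,-0.16,0],"grip": 255},
  {"rot": [0,0.2,0],"xyz": [0,-0.2,0],"grip": 255},
  {"rot": [0,0.2,0],"xyz": [0,-0.23,0],"grip": 255},
  {"rot": [0,0.2,0],"xyz": [0,-0.23,0],"grip": 255},
  {"rot": [0,0.2,0],"xyz": [0,-0.23,0],"grip": 255},
])

```text
clock: 2.1
tool_pos: [0.4687, -0.0217, 0.3736]
eef_rot: [0.949, -0.032, 0.312, 0.01]
contact_force: [-0.2, 0.3, -1.0]
opening: 0.005
finger_force: 0.0
```

```bash
python3 - <<'E'
from h import *
s=r.get_state(); im=r.snapshot("wrist"); cv2.imwrite("pics/w1.png",im[:,:,::-1])
print(s['tool_pos'],s['eef_rot'],s['q'],s['qd'].round(3)); print(R.from_quat(s['eef_rot']).as_matrix().round(3))
np.save("w1.npy",np.r_[s['tool_pos'],s['eef_rot']])
E
```

```text
[ 0.4687029  -0.02167967  0.3736332 ] [ 0.94942355 -0.03248695  0.31214237  0.01032778] [-0.83898145  0.13546024  0.83593528  2.39320024 -0.99704561  0.04343221
 -0.6950625 ] [-1.790e+00  6.100e-02  1.521e+00  1.700e-02 -1.500e-02  1.000e-03
 -3.380e-01]
[[ 0.803 -0.068  0.592]
 [-0.055 -0.998 -0.04 ]
 [ 0.593 -0.001 -0.805]]
```

View pics/w1.png

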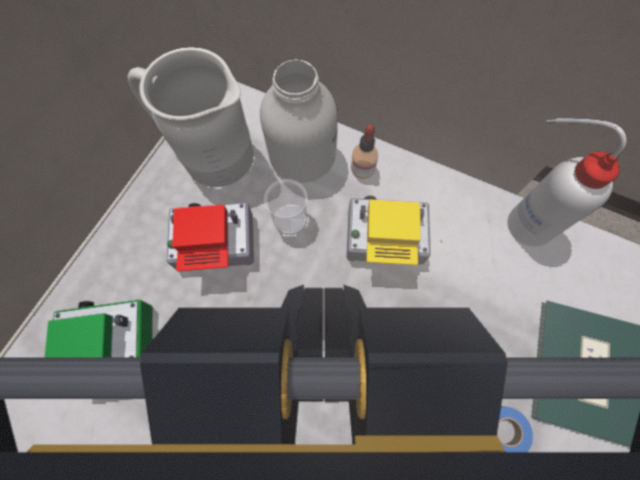

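The picture shows the red unit at (205,240), lip down at (202,258), yellow at (393,230), beaker (288,210), green at lower left. The fingers point up the image in the centre. The wrist is at joint limits, so I identify the kinematics to plan a reachable posture.

```bash
cat > fk.py <<'E'
import numpy as np
from scipy.spatial.transform import Rotation as R
ey=lambda a:R.from_euler('y',a).as_matrix()
ez=lambda a:R.from_euler('z',a).as_matrix()
def fk(q,p,s):
    d1,L1,L2,L3,psi,gam,a1,a2,a3=p
    A=ez(s[0]*q[0]+psi)@ey(q[1])@ez(s[1]*q[2]); x=np.array([0,0,d1])+ez(s[0]*q[0]+psi)@ey(q[1])@[0,0,L1]+A@[a1,0,0]
    A=A@ey(q[3]); x=x+A@[a2,0,L2]
    A=A@ez(s[2]*q[4])@ey(q[5]); x=x+A@[a3,0,L3]
    return x,A@ez(s[3]*q[6]+gam)
E
python3 - <<'E'
from fk import *; import itertools
from scipy.optimize import least_squares
D=[([1.27076598,0.68986868,-0.19455167,1.56625615,0.1572876,0.90250287,-0.21514388],[0.20457822,-0.58995901,0.23800636],[9.86097396e-01,1.66166333e-01,-1.83220305e-04,-8.01146295e-04]),
([-0.83898145,0.13546024,0.83593528,2.39320024,-0.99704561,0.04343221,-0.6950625],[0.4687029,-0.02167967,0.3736332],[0.94942355,-0.03248695,0.31214237,0.01032778])]
out=[]
for s in itertools.product((1,-1),repeat=4):
  for psi in(0,np.pi):
   for g in np.arange(4)*np.pi/2:
    def f(p): 
        e=[]
        for q,x,o in D:
            X,A=fk(q,p,s); e+=list(X-x)+list(.5*(A-R.from_quat(o).as_matrix()).ravel())
        return np.r_[e,.003*(np.array(p[6:9])),.0003*np.array(p[:4])]
    k=least_squares(f,[.34,.4,.4,.3,psi,g,0,0,0]); out.append((k.cost,s,k.x.round(4)))
out.sort(key=lambda t:t[0])
for o in out[:4]: print(o)
E
```

```text
(np.float64(3.204983605711856e-07), (-1, -1, -1, -1), array([ 0.0955,  0.6875,  0.1737,  0.5132, -0.    ,  1.5708, -0.1723,
       -0.1626, -0.0854]))
(np.float64(3.204983605711868e-07), (-1, -1, -1, -1), array([ 0.0955,  0.6875,  0.1737,  0.5132, -0.    ,  1.5708, -0.1723,
       -0.1626, -0.0854]))
(np.float64(3.2049836057118727e-07), (-1, -1, -1, -1), array([ 0.0955,  0.6875,  0.1737,  0.5132, -0.    ,  1.5708, -0.1723,
       -0.1626, -0.0854]))
(np.float64(3.2049836057118997e-07), (-1, -1, -1, -1), array([ 0.0955,  0.6875,  0.1737,  0.5132, -0.    ,  1.5708, -0.1723,
       -0.1626, -0.0854]))
```

carry_out([
  {"rot": [0,0,0],"xyz": [-0.03,-0.1,0.13],"grip": 255},
  {"rot": [0,0,0],"xyz": [-0.03,-0.1,0.13],"grip": 255},
  {"rot": [0,0,0],"xyz": [-0.03,-0.1,0.13],"grip": 255},
  {"rot": [0,0,0],"xyz": [-0.03,-0.1,0.13],"grip": 255},
])

```text
clock: 2.48
tool_pos: [0.5323, 0.0672, 0.3293]
eef_rot: [0.956, -0.033, 0.29, 0.015]
contact_force: [0.2, -0.2, 0.3]
opening: 0.009
finger_force: 0.0
```

```bash
cat > fit.py <<'E'
from fk import *; import json,os
from scipy.optimize import least_squares
from plant import r
D=[([1.27076598,0.68986868,-0.19455167,1.56625615,0.1572876,0.90250287,-0.21514388],[0.20457822,-0.58995901,0.23800636],[9.86097396e-01,1.66166333e-01,-1.83220305e-04,-8.01146295e-04]),
([-0.83898145,0.13546024,0.83593528,2.39320024,-0.99704561,0.04343221,-0.6950625],[0.4687029,-0.02167967,0.3736332],[0.94942355,-0.03248695,0.31214237,0.01032778])]
if os.path.exists("d.json"): D=json.load(open("d.json"))
s=r.get_state(); D.append([list(map(float,s[k])) for k in('q','tool_pos','eef_rot')]); json.dump(D,open("d.json","w"))
S=(-1,)*4
def f(p):
    e=[]
    for q,x,o in D:
        X,A=fk(q,np.r_[p[:4],0,np.pi/2,p[4:]],S); e+=list(X-x)
    return np.r_[e,.003*np.array(p[4:]),.0003*np.array(p[:4])]
k=least_squares(f,[.34,.4,.4,.3,0,0,0]); print(k.x.round(4),k.cost, np.array(D[-1][0]).round(3),np.round(D[-1][1],3),s['qd'].round(2))
np.save("p.npy",np.r_[k.x[:4],0,np.pi/2,k.x[4:]])
E
python3 fit.py
```

```text
[ 0.3056  0.6835  0.3085  0.5544 -0.1871 -0.0452 -0.0656] 0.000466647336376995 [-0.837  0.36   0.679  2.268 -1.     0.044 -0.907] [0.532 0.067 0.329] [-0.07  0.51 -0.2  -0.3  -0.   -0.   -0.45]
```

```bash
python3 - <<'E'
from fk import *; import json
from scipy.optimize import least_squares
D=json.load(open("d.json"))
S=(-1,)*4
def fk2(q,p):
    d1,L1,L2,L3,a1,a2,a3,b0,b1,b2=p
    A=ez(-q[0]); x=np.array([0,0,d1])+A@[0,b0,0]; A=A@ey(q[1])@ez(-q[2]); x=x+A@[a1,b1,L1]
    A=A@ey(q[3])@ez(-q[4]); x=x+A@[a2,b2,L2]
    A=A@ey(q[5]); return x+A@[a3,0,L3]
for p0 in([.365,.395,.385,.3,-.02,-.02,.11,0,0,0],[.34,.4,.4,.35,0,0,0,0,0,0],[.365,.395,.385,.3,.02,-.02,.0,0,0,0]):
    p0=np.array(p0)
    f=lambda p:np.r_[np.concatenate([fk2(q,p)-x for q,x,o in D]),.01*(p-p0)]
    k=least_squares(f,p0); print(k.x.round(4),k.cost,np.abs(k.fun[:9]).max())
E
```

```text
[ 0.3739  0.5476  0.3775  0.3097  0.0154 -0.0062  0.0344  0.012  -0.0776
  0.0173] 1.8617622618051725e-06 6.785571448264527e-05
[ 0.3575  0.557   0.3579  0.3192  0.0058 -0.0021  0.0131 -0.007  -0.0466
  0.0067] 1.511118531641203e-06 5.516357536916594e-05
[ 0.3614  0.5537  0.3644  0.314   0.0088 -0.0029  0.0194 -0.002  -0.0561
  0.0107] 1.504379990790309e-06 0.0001043051966926889
```

```bash
cat > ik.py <<'E'
from fk import *
P=np.array([.3614,.5537,.3644,.314,.0088,-.0029,.0194,-.002,-.0561,.0107])
lo=np.array([-3.01,-.46,-1.47,.13,-1,.04,-2.66]);hi=np.array([3.01,2.08,1.51,2.56,4.14,2.09,2.66])
def fkq(q,p=P):
    d1,L1,L2,L3,a1,a2,a3,b0,b1,b2=p
    A=ez(-q[0]); x=np.array([0,0,d1])+A@[0,b0,0]; A=A@ey(q[1])@ez(-q[2]); x=x+A@[a1,b1,L1]
    A=A@ey(q[3])@ez(-q[4]); x=x+A@[a2,b2,L2]
    A=A@ey(q[5]); return x+A@[a3,0,L3],A@ez(-q[6]+np.pi/2)
E
python3 - <<'E'
from ik import *; import json
from scipy.optimize import least_squares
D=json.load(open("d.json"));q0=np.array(D[-1][0]); 
for q,x,o in D: print((fkq(q)[0]-x).round(4),np.abs(fkq(q)[1]-R.from_quat(o).as_matrix()).max().round(3))
def target(phi,yaw=-.078): return ez(yaw)@np.array([[1,0,0],[0,-1,0],[0,0,-1.]])@ey(phi)
rng=np.random.default_rng(0)
for pos in([.585,.122,.045],[.625,.12,.065],[.5,.125,.15]):
  for phi in(.3,.45,.6,.75):
    T=target(phi);sol=[]
    for i in range(40):
        s=np.clip(q0+rng.normal(0,.3,7),lo+.01,hi-.01) if i<10 else rng.uniform(lo,hi)
        k=least_squares(lambda q:np.r_[fkq(q)[0]-pos,.3*(fkq(q)[1]-T).ravel(),1e-3*(q-q0)],s,bounds=(lo,hi))
        if np.linalg.norm(k.fun[:12])<.006: sol.append((np.abs(k.x-q0).max(),k.x.round(2)))
    sol.sort(key=lambda t:t[0]); u=[]
    for d,q in sol:
        if all(np.abs(q-v).max()>.5 for v in u): u.append(q)
    print(pos,phi,len(sol),*[list(map(float,v)) for v in u[:4]],sep="\n   ")
E
```

```text
[0.     0.     0.0001] 0.0
[0.0001 0.     0.0002] 0.0
[-0.0001  0.0001  0.0001] 0.0
[0.585, 0.122, 0.045]
   0.3
   12
   [-0.43, 0.9, 0.03, 2.07, 2.23, 0.15, 2.01]
[0.585, 0.122, 0.045]
   0.45
   13
   [-0.43, 0.93, -0.03, 2.19, 2.56, 0.45, 1.63]
[0.585, 0.122, 0.045]
   0.6
   15
   [-0.53, 1.01, 0.06, 2.29, 2.73, 0.72, 1.37]
[0.585, 0.122, 0.045]
   0.75
   11
   [-0.67, 1.14, 0.2, 2.37, 2.8, 0.98, 1.14]
[0.625, 0.12, 0.065]
   0.3
   35
   [-0.44, 0.9, 0.22, 1.94, -0.98, 0.06, -1.01]
   [-0.46, 0.9, 0.2, 2.01, 3.91, 0.04, 0.36]
[0.625, 0.12, 0.065]
   0.45
   11
   [-0.42, 0.9, 0.01, 2.09, 2.45, 0.31, 1.79]
[0.625, 0.12, 0.065]
   0.6
   16
   [-0.49, 0.96, 0.07, 2.19, 2.69, 0.58, 1.48]
[0.625, 0.12, 0.065]
   0.75
   12
   [-0.61, 1.07, 0.2, 2.28, 2.8, 0.84, 1.23]
[0.5, 0.125, 0.15]
   0.3
   32
   [-0.59, 0.66, 0.21, 2.2, 0.57, 0.04, -2.66]
   [-0.61, 0.66, 0.18, 2.26, 2.05, 0.06, 2.1]
[0.5, 0.125, 0.15]
   0.45
   15
   [-0.54, 0.67, -0.03, 2.4, 2.37, 0.41, 1.72]
[0.5, 0.125, 0.15]
   0.6
   14
   [-0.6, 0.75, -0.03, 2.52, 2.53, 0.71, 1.47]
[0.5, 0.125, 0.15]
   0.75
   11
   [0.13, 1.23, -1.47, 2.56, 1.92, 1.84, 2.23]
```

```bash
cat > step.py <<'E'
from ik import *; import sys
from plant import r
W=[[-.7,.4,.4,2.1,-.85,.6,-.9],[-.6,.45,.1,2.1,.9,.6,.3],[-.55,.45,0,2.2,2.5,.6,1.5]]
def rows(w0,n=8):
    s=r.get_state(); q=np.array(s['q']); A0=R.from_quat(s['eef_rot']); x0=s['tool_pos']
    print("t",s['clock'],"q",q.round(2),"x",np.round(x0,3)); fx,fA=fkq(q)
    path=[q]; 
    for w in W[w0:]:
        w=np.array(w); m=int(np.ceil(max(np.abs(w-path[-1]).max()/.15,1))); a=path[-1]
        path+= [a+(w-a)*(i+1)/m for i in range(m)]
    for qq in path[1:n+1]:
        x,A=fkq(qq); print("rot",R.from_matrix(fA.T@A).as_rotvec().round(2).tolist(),"xyz",(fA.T@(x-fx)).round(3).tolist(),"  world",x.round(2))
    return path
if __name__=="__main__":
    rows(int(sys.argv[1]))
E
python3 - <<'E'
import step
from ik import *
for w in step.W: x,A=fkq(w); print(x.round(3),A[:,2].round(2),A[:,0].round(2))
p=step.rows(0)
print(len(p),np.array([fkq(q)[0] for q in p[::3]]).round(2).tolist())
E
```

```text
[0.444 0.241 0.307] [ 0.12  0.34 -0.93] [0.94 0.27 0.22]
[0.523 0.059 0.287] [ 0.38 -0.34 -0.86] [-0.92 -0.07 -0.38]
[0.663 0.195 0.385] [ 0.85  0.12 -0.51] [ 0.52 -0.32  0.79]
t 2.4833 q [-0.84  0.36  0.68  2.27 -1.    0.04 -0.91] x [0.532 0.067 0.329]
rot [0.12, -0.1, -0.06] xyz [-0.021, -0.05, 0.001]   world [0.52 0.12 0.32]
rot [0.23, -0.2, -0.13] xyz [-0.044, -0.095, -0.005]   world [0.5  0.17 0.31]
rot [0.34, -0.3, -0.2] xyz [-0.07, -0.135, -0.019]   world [0.47 0.21 0.31]
rot [0.44, -0.41, -0.27] xyz [-0.095, -0.167, -0.039]   world [0.44 0.24 0.31]
rot [0.43, -0.42, -0.52] xyz [-0.112, -0.149, -0.034]   world [0.43 0.22 0.29]
rot [0.43, -0.42, -0.77] xyz [-0.124, -0.129, -0.029]   world [0.42 0.2  0.28]
rot [0.42, -0.42, -1.02] xyz [-0.132, -0.108, -0.024]   world [0.42 0.18 0.28]
rot [0.41, -0.43, -1.27] xyz [-0.135, -0.087, -0.019]   world [0.42 0.16 0.27]
28 [[0.53, 0.07, 0.33], [0.47, 0.21, 0.31], [0.42, 0.2, 0.28], [0.42, 0.14, 0.26], [0.45, 0.09, 0.26], [0.5, 0.06, 0.28], [0.56, 0.05, 0.31], [0.62, 0.07, 0.34], [0.65, 0.12, 0.37], [0.66, 0.19, 0.39]]
```

carry_out([
  {"rot": [0.06,-0.05,-0.03],"xyz": [-0.01,-0.025,0],"grip": 255},
  {"rot": [0.12,-0.1,-0.06],"xyz": [-0.02,-0.05,0],"grip": 255},
  {"rot": [0.17,-0.15,-0.09],"xyz": [-0.03,-0.07,0],"grip": 255},
  {"rot": [0.23,-0.2,-0.13],"xyz": [-0.045,-0.095,-0.005],"grip": 255},
  {"rot": [0.29,-0.25,-0.16],"xyz": [-0.06,-0.115,-0.01],"grip": 255},
  {"rot": [0.34,-0.3,-0.2],"xyz": [-0.07,-0.135,-0.02],"grip": 255},
  {"rot": [0.44,-0.41,-0.27],"xyz": [-0.095,-0.165,-0.04],"grip": 255},
  {"rot": [0.44,-0.41,-0.27],"xyz": [-0.095,-0.165,-0.04],"grip": 255},
])

```text
clock: 3.15
tool_pos: [0.4395, 0.2407, 0.3091]
eef_rot: [0.97, 0.158, 0.084, -0.164]
contact_force: [0.1, -0.6, 0.7]
opening: 0.007
finger_force: 0.0
```

```bash
python3 step.py 1
```

```text
t 3.15 q [-0.78  0.4   0.53  2.09 -0.87  0.67 -0.86] x [0.44  0.241 0.309]
rot [-0.05, -0.07, -0.23] xyz [-0.021, 0.017, 0.006]   world [0.43 0.22 0.31]
rot [-0.1, -0.15, -0.45] xyz [-0.039, 0.036, 0.009]   world [0.42 0.2  0.29]
rot [-0.14, -0.22, -0.68] xyz [-0.052, 0.057, 0.01]   world [0.41 0.17 0.28]
rot [-0.17, -0.3, -0.91] xyz [-0.061, 0.078, 0.009]   world [0.41 0.15 0.28]
rot [-0.2, -0.38, -1.14] xyz [-0.066, 0.099, 0.006]   world [0.41 0.13 0.27]
rot [-0.22, -0.47, -1.37] xyz [-0.066, 0.12, 0.002]   world [0.42 0.11 0.27]
rot [-0.24, -0.55, -1.6] xyz [-0.061, 0.139, -0.002]   world [0.43 0.09 0.27]
rot [-0.24, -0.64, -1.83] xyz [-0.052, 0.156, -0.006]   world [0.44 0.08 0.27]
```

carry_out([
  {"rot": [-0.02,-0.04,-0.11],"xyz": [-0.01,0.008,0.003],"grip": 255},
  {"rot": [-0.05,-0.07,-0.22],"xyz": [-0.02,0.017,0.006],"grip": 255},
  {"rot": [-0.07,-0.11,-0.33],"xyz": [-0.03,0.026,0.008],"grip": 255},
  {"rot": [-0.1,-0.15,-0.45],"xyz": [-0.039,0.036,0.009],"grip": 255},
  {"rot": [-0.12,-0.18,-0.56],"xyz": [-0.045,0.046,0.01],"grip": 255},
  {"rot": [-0.14,-0.22,-0.67],"xyz": [-0.052,0.056,0.01],"grip": 255},
  {"rot": [-0.15,-0.26,-0.78],"xyz": [-0.056,0.066,0.01],"grip": 255},
  {"rot": [-0.17,-0.3,-0.9],"xyz": [-0.061,0.077,0.009],"grip": 255},
])

```text
clock: 3.82
tool_pos: [0.4122, 0.1532, 0.265]
eef_rot: [0.819, 0.574, 0.02, -0.003]
contact_force: [-0.4, 0.8, -0.4]
opening: 0.006
finger_force: 0.0
```

```bash
python3 step.py 1|head -5
```

```text
t 3.8167 q [-0.78  0.44  0.49  2.11 -0.37  0.63 -0.38] x [0.412 0.153 0.265]
rot [-0.02, -0.07, -0.21] xyz [-0.018, 0.006, 0.004]   world [0.41 0.13 0.27]
rot [-0.03, -0.13, -0.42] xyz [-0.033, 0.015, 0.006]   world [0.41 0.11 0.26]
rot [-0.04, -0.2, -0.63] xyz [-0.046, 0.028, 0.006]   world [0.42 0.1  0.26]
rot [-0.05, -0.26, -0.84] xyz [-0.056, 0.043, 0.005]   world [0.43 0.08 0.26]
```

carry_out([
  {"rot": [-0.01,-0.03,-0.1],"xyz": [-0.009,0.003,0.002],"grip": 255},
  {"rot": [-0.02,-0.07,-0.21],"xyz": [-0.018,0.006,0.004],"grip": 255},
  {"rot": [-0.02,-0.1,-0.32],"xyz": [-0.026,0.01,0.005],"grip": 255},
  {"rot": [-0.03,-0.13,-0.42],"xyz": [-0.033,0.015,0.006],"grip": 255},
  {"rot": [-0.03,-0.17,-0.53],"xyz": [-0.04,0.022,0.006],"grip": 255},
  {"rot": [-0.04,-0.2,-0.63],"xyz": [-0.046,0.028,0.006],"grip": 255},
  {"rot": [-0.05,-0.23,-0.74],"xyz": [-0.051,0.036,0.006],"grip": 255},
  {"rot": [-0.05,-0.26,-0.84],"xyz": [-0.056,0.043,0.005],"grip": 255},
])

```text
clock: 4.48
tool_pos: [0.4328, 0.0862, 0.2586]
eef_rot: [0.51, 0.852, -0.071, 0.097]
contact_force: [-0.2, 0.1, 0.5]
opening: 0.001
finger_force: 0.0
```

```bash
python3 step.py 1|head -5
```

```text
t 4.4833 q [-0.78  0.47  0.45  2.12  0.08  0.59  0.05] x [0.433 0.086 0.259]
rot [0.0, -0.05, -0.18] xyz [-0.013, 0.004, 0.002]   world [0.44 0.07 0.26]
rot [-0.0, -0.1, -0.35] xyz [-0.026, 0.011, 0.002]   world [0.45 0.06 0.27]
rot [-0.01, -0.16, -0.53] xyz [-0.039, 0.022, 0.001]   world [0.46 0.05 0.27]
rot [-0.02, -0.22, -0.7] xyz [-0.05, 0.037, -0.001]   world [0.48 0.05 0.27]
```

carry_out([
  {"rot": [0,-0.03,-0.1],"xyz": [-0.007,0.002,0.001],"grip": 255},
  {"rot": [0,-0.06,-0.2],"xyz": [-0.015,0.005,0.002],"grip": 255},
  {"rot": [0,-0.09,-0.3],"xyz": [-0.022,0.009,0.002],"grip": 255},
  {"rot": [0,-0.12,-0.4],"xyz": [-0.03,0.014,0.002],"grip": 255},
  {"rot": [-0.01,-0.15,-0.5],"xyz": [-0.037,0.02,0.001],"grip": 255},
  {"rot": [-0.01,-0.18,-0.6],"xyz": [-0.044,0.028,0],"grip": 255},
  {"rot": [-0.02,-0.22,-0.7],"xyz": [-0.05,0.037,-0.001],"grip": 255},
  {"rot": [-0.02,-0.25,-0.8],"xyz": [-0.055,0.046,-0.003],"grip": 255},
])

```text
clock: 5.15
tool_pos: [0.4984, 0.0611, 0.2735]
eef_rot: [0.126, 0.965, -0.156, 0.169]
contact_force: [0.2, -0.4, -0.1]
opening: 0.006
finger_force: 0.0
```

```bash
sed -i 's/^W=.*/W=[[0]*7,[-.62,.45,.1,2.2,1.6,.6,.8],[-.58,.5,0,2.3,2.5,.55,1.55]]/' step.py; python3 step.py 1
```

```text
t 5.15 q [-0.8   0.49  0.44  2.12  0.53  0.5   0.44] x [0.498 0.061 0.274]
rot [0.02, -0.04, -0.18] xyz [-0.009, -0.008, 0.002]   world [0.5  0.04 0.28]
rot [0.05, -0.07, -0.35] xyz [-0.02, -0.013, 0.002]   world [0.51 0.03 0.28]
rot [0.07, -0.12, -0.53] xyz [-0.033, -0.015, 0.002]   world [0.52 0.02 0.29]
rot [0.1, -0.16, -0.7] xyz [-0.047, -0.014, 0.0]   world [0.53 0.02 0.29]
rot [0.12, -0.22, -0.87] xyz [-0.061, -0.01, -0.003]   world [0.54 0.03 0.3 ]
rot [0.15, -0.27, -1.04] xyz [-0.077, -0.002, -0.007]   world [0.56 0.03 0.31]
rot [0.18, -0.34, -1.21] xyz [-0.091, 0.009, -0.013]   world [0.57 0.04 0.32]
rot [0.21, -0.4, -1.37] xyz [-0.105, 0.023, -0.021]   world [0.59 0.05 0.33]
```

carry_out([
  {"rot": [0.01,-0.02,-0.11],"xyz": [-0.006,-0.005,0.001],"grip": 255},
  {"rot": [0.03,-0.05,-0.22],"xyz": [-0.012,-0.01,0.002],"grip": 255},
  {"rot": [0.05,-0.07,-0.34],"xyz": [-0.02,-0.013,0.002],"grip": 255},
  {"rot": [0.06,-0.1,-0.45],"xyz": [-0.027,-0.014,0.002],"grip": 255},
  {"rot": [0.08,-0.13,-0.56],"xyz": [-0.035,-0.015,0.001],"grip": 255},
  {"rot": [0.1,-0.16,-0.67],"xyz": [-0.045,-0.014,0],"grip": 255},
  {"rot": [0.11,-0.19,-0.78],"xyz": [-0.054,-0.012,-0.002],"grip": 255},
  {"rot": [0.12,-0.22,-0.87],"xyz": [-0.061,-0.01,-0.003],"grip": 255},
])

```text
clock: 5.82
tool_pos: [0.5506, 0.0415, 0.3014]
eef_rot: [-0.299, 0.894, -0.281, 0.182]
contact_force: [1.8, -0.6, 0.5]
opening: 0.003
finger_force: 0.0
```

```bash
python3 step.py 1
```

```text
t 5.8167 q [-0.85  0.51  0.51  2.17  1.11  0.4   0.76] x [0.551 0.042 0.301]
rot [0.01, -0.02, -0.14] xyz [-0.008, -0.0, 0.001]   world [0.55 0.02 0.3 ]
rot [0.04, -0.06, -0.27] xyz [-0.02, -0.002, 0.0]   world [0.56 0.03 0.31]
rot [0.07, -0.11, -0.39] xyz [-0.038, -0.004, -0.003]   world [0.57 0.04 0.31]
rot [0.11, -0.17, -0.51] xyz [-0.06, -0.006, -0.011]   world [0.59 0.05 0.33]
rot [0.15, -0.22, -0.77] xyz [-0.08, 0.0, -0.012]   world [0.6  0.07 0.33]
rot [0.2, -0.28, -1.04] xyz [-0.099, 0.01, -0.014]   world [0.61 0.09 0.32]
rot [0.26, -0.33, -1.3] xyz [-0.116, 0.025, -0.018]   world [0.61 0.11 0.32]
rot [0.33, -0.39, -1.56] xyz [-0.132, 0.043, -0.023]   world [0.61 0.14 0.32]
```

```bash
cat > goal.py <<'E'
from ik import *; import step,sys
from scipy.optimize import least_squares
def target(phi,yaw=-.078): return ez(yaw)@np.array([[1,0,0],[0,-1,0],[0,0,-1.]])@ey(phi)
def solve(pos,phi,q0):
    T=target(phi); k=least_squares(lambda q:np.r_[fkq(q)[0]-pos,.3*(fkq(q)[1]-T).ravel(),2e-3*(q-q0)],np.clip(q0,lo+.01,hi-.01),bounds=(lo,hi)); return k.x,np.linalg.norm(k.fun[:12])
E
python3 - <<'E'
from goal import *
q,e=solve([.50,.125,.22],.65,np.array([-.65,.6,.1,2.4,2.4,.6,1.5])); print(q.round(2),e)
step.W=[q]; p=step.rows(0,16); print(len(p))
E
```

```text
[-0.7   0.58  0.09  2.51  2.44  0.58  1.57] 1.3206455630491556e-06
t 5.8167 q [-0.85  0.51  0.51  2.17  1.11  0.4   0.76] x [0.551 0.042 0.301]
rot [0.02, -0.0, -0.26] xyz [0.006, 0.005, 0.005]   world [0.54 0.01 0.3 ]
rot [0.03, -0.01, -0.52] xyz [0.009, 0.012, 0.009]   world [0.54 0.01 0.29]
rot [0.05, -0.03, -0.78] xyz [0.008, 0.02, 0.012]   world [0.54 0.02 0.28]
rot [0.07, -0.06, -1.04] xyz [0.005, 0.032, 0.014]   world [0.53 0.03 0.27]
rot [0.09, -0.1, -1.29] xyz [-0.0, 0.046, 0.015]   world [0.53 0.04 0.26]
rot [0.12, -0.15, -1.55] xyz [-0.007, 0.065, 0.015]   world [0.53 0.06 0.25]
rot [0.15, -0.21, -1.79] xyz [-0.013, 0.087, 0.012]   world [0.52 0.08 0.24]
rot [0.19, -0.29, -2.03] xyz [-0.019, 0.114, 0.008]   world [0.51 0.1  0.23]
rot [0.25, -0.38, -2.26] xyz [-0.023, 0.144, -0.0]   world [0.5  0.13 0.22]
10
```

carry_out([
  {"rot": [0.01,0,-0.12],"xyz": [0.003,0.002,0.002],"grip": 255},
  {"rot": [0.02,0,-0.24],"xyz": [0.006,0.005,0.005],"grip": 255},
  {"rot": [0.02,-0.01,-0.36],"xyz": [0.007,0.008,0.007],"grip": 255},
  {"rot": [0.03,-0.01,-0.48],"xyz": [0.009,0.011,0.009],"grip": 255},
  {"rot": [0.04,-0.02,-0.6],"xyz": [0.009,0.015,0.01],"grip": 255},
  {"rot": [0.05,-0.03,-0.72],"xyz": [0.008,0.018,0.012],"grip": 255},
  {"rot": [0.05,-0.04,-0.84],"xyz": [0.007,0.023,0.013],"grip": 255},
  {"rot": [0.06,-0.05,-0.96],"xyz": [0.005,0.029,0.014],"grip": 255},
])

```text
clock: 6.48
tool_pos: [0.5407, 0.0516, 0.2718]
eef_rot: [0.679, -0.642, 0.351, -0.061]
contact_force: [0.3, -0.5, 0.3]
opening: 0.006
finger_force: 0.0
```

```bash
python3 - <<'E'
from goal import *; import json
from plant import r
s=r.get_state(); D=json.load(open("d.json")); D.append([list(map(float,s[k])) for k in('q','tool_pos','eef_rot')]); json.dump(D,open("d.json","w"))
q,e=solve([.50,.125,.22],.65,np.array([-.65,.6,.1,2.4,2.4,.6,1.5])); 
T=target(.65); A=R.from_quat(s['eef_rot']).as_matrix()
print((fkq(s['q'])[0]-s['tool_pos']).round(3), "direct rot",R.from_matrix(A.T@T).as_rotvec().round(2),"xyz",(A.T@(np.array([.5,.125,.22])-s['tool_pos'])).round(3))
step.W=[q]; p=step.rows(0,16)
E
```

```text
[ 0.001 -0.031  0.008] direct rot [ 0.27 -0.23 -1.31] xyz [-0.085  0.049 -0.011]
t 6.4833 q [-0.87  0.56  0.49  2.29  1.66  0.38  1.11] x [0.541 0.052 0.272]
rot [0.01, -0.02, -0.23] xyz [-0.011, 0.008, 0.002]   world [0.54 0.03 0.27]
rot [0.04, -0.05, -0.46] xyz [-0.026, 0.015, 0.003]   world [0.53 0.04 0.26]
rot [0.08, -0.09, -0.68] xyz [-0.044, 0.022, 0.002]   world [0.53 0.06 0.25]
rot [0.13, -0.13, -0.9] xyz [-0.066, 0.03, -0.002]   world [0.52 0.08 0.24]
rot [0.19, -0.18, -1.11] xyz [-0.09, 0.038, -0.008]   world [0.51 0.1  0.23]
rot [0.27, -0.23, -1.31] xyz [-0.117, 0.048, -0.017]   world [0.5  0.13 0.22]
```

carry_out([
  {"rot": [0.01,-0.02,-0.12],"xyz": [-0.006,0.004,0.001],"grip": 255},
  {"rot": [0.02,-0.03,-0.24],"xyz": [-0.011,0.008,0.002],"grip": 255},
  {"rot": [0.03,-0.04,-0.36],"xyz": [-0.017,0.012,0.003],"grip": 255},
  {"rot": [0.04,-0.05,-0.48],"xyz": [-0.023,0.015,0.003],"grip": 255},
  {"rot": [0.06,-0.07,-0.59],"xyz": [-0.03,0.019,0.003],"grip": 255},
  {"rot": [0.08,-0.09,-0.7],"xyz": [-0.036,0.023,0.001],"grip": 255},
  {"rot": [0.1,-0.11,-0.81],"xyz": [-0.044,0.028,0],"grip": 255},
  {"rot": [0.13,-0.13,-0.92],"xyz": [-0.052,0.032,-0.002],"grip": 255},
])

```text
clock: 7.15
tool_pos: [0.5168, 0.0955, 0.2353]
eef_rot: [0.908, -0.245, 0.338, 0.018]
contact_force: [0.1, -0.2, 0.4]
opening: 0.004
finger_force: 0.0
```

```bash
cat > direct.py <<'E'
from goal import *; from plant import r; import sys
def direct(pos,phi,yaw=-.078):
    s=r.get_state(); T=target(phi,yaw); A=R.from_quat(s['eef_rot']).as_matrix()
    print("t",s['clock'],"q",s['q'].round(2),"pos",s['tool_pos'].round(4),"F",s['contact_force'].round(1),"rot",R.from_matrix(A.T@T).as_rotvec().round(3),"xyz",(A.T@(np.array(pos)-s['tool_pos'])).round(4))
if __name__=="__main__": a=list(map(float,sys.argv[1:])); direct(a[:3],*a[3:])
E
python3 direct.py .5 .125 .22 .65
```

```text
t 7.15 q [-0.79  0.58  0.31  2.43  2.28  0.46  1.37] pos [0.5168 0.0955 0.2353] F [ 0.1 -0.2  0.4] rot [ 0.144 -0.056 -0.397] xyz [-0.0333 -0.0162 -0.0042]
```

carry_out([
  {"rot": [0.04,-0.015,-0.1],"xyz": [-0.008,-0.004,-0.001],"grip": 255},
  {"rot": [0.07,-0.03,-0.2],"xyz": [-0.016,-0.008,-0.002],"grip": 255},
  {"rot": [0.11,-0.04,-0.3],"xyz": [-0.025,-0.012,-0.003],"grip": 255},
  {"rot": [0.144,-0.056,-0.397],"xyz": [-0.033,-0.016,-0.004],"grip": 255},
  {"rot": [0.144,-0.056,-0.397],"xyz": [-0.033,-0.016,-0.004],"grip": 255},
  {"rot": [0.144,-0.056,-0.397],"xyz": [-0.033,-0.016,-0.004],"grip": 255},
])

```text
clock: 7.65
tool_pos: [0.5008, 0.1238, 0.2206]
eef_rot: [0.946, -0.041, 0.32, 0.012]
contact_force: [0.2, -0.0, 0.2]
opening: 0.007
finger_force: 0.0
```

```bash
python3 direct.py .52 .125 .1 .7; python3 - <<'E'
from h import *
s=r.get_state(); im=r.snapshot("wrist"); cv2.imwrite("pics/w2.png",im[:,:,::-1])
c=cam("wrist",s); np.savez("w2.npz",K=c[0],A=c[1],o=c[2])
E
```

```text
t 7.65 q [-0.69  0.58  0.19  2.5   2.59  0.53  1.49] pos [0.5008 0.1238 0.2206] F [ 0.2 -0.   0.2] rot [ 0.003  0.048 -0.009] xyz [-0.0581 -0.0025  0.1074]
```

View pics/w2.png

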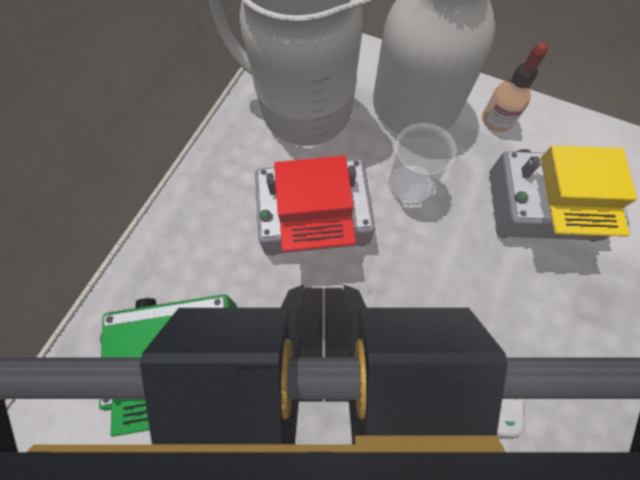

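View: red guard cap (275..353,158..222), its lip below with outer corners ≈ (282,249) and (355,245); green unit lower left, yellow far right. The shut fingertips are at (323,287).

```bash
python3 - <<'E'
from h import *
d=np.load("w2.npz"); c=(d['K'],d['A'],d['o'])
im=cv2.imread("pics/w2.png")[:,:,::-1]; m=redmask(im.copy()); m[:,400:]=0
n,l,st,ce=cv2.connectedComponentsWithStats(m); k=1+np.argmax(st[1:,4]); print(st[k])
cn=max(cv2.findContours((l==k).astype(np.uint8),cv2.RETR_EXTERNAL,cv2.CHAIN_APPROX_NONE)[0],key=cv2.contourArea)
ap=cv2.approxPolyDP(cv2.convexHull(cn),3,True)[:,0]; print(ap.tolist())
ys,xs=np.where(l==k); bot=[(u,ys[xs==u].max()) for u in range(288,350)]
g=np.polyfit(*zip(*bot),1); rows=ys
lb=min(xs[ys>235]);rb=max(xs[ys>235]); print(lb,rb,g)
Lc=ray(c,(lb,np.polyval(g,lb)+.5),.065);Rc=ray(c,(rb+1,np.polyval(g,rb)+.5),.065)
e=Lc-Rc; yaw=np.arctan2(e[1],e[0])-np.pi/2; mid=(Lc+Rc)/2
print(Lc.round(4),Rc.round(4),np.linalg.norm(e).round(4),"yaw",np.degrees(yaw)); print("origin",unit(.048,0,0,mid[0],mid[1],yaw).round(4))
E
```

```text
[ 275  157   77   58 3783]
[[344, 157], [350, 207], [279, 213], [276, 163]]Traceback (most recent call last):
  File "<stdin>", line 9, in <module>
ValueError: min() iterable argument is empty
```

```bash
python3 - <<'E'
from h import *
d=np.load("w2.npz"); c=(d['K'],d['A'],d['o'])
im=cv2.imread("pics/w2.png")[:,:,::-1].astype(int); m=((im[...,0]>90)&(im[...,0]>2*im[...,1])&(im[...,0]>2*im[...,2])).astype(np.uint8); m[:,400:]=0; m[280:]=0
m=cv2.morphologyEx(m,cv2.MORPH_CLOSE,np.ones((5,5)))
ys,xs=np.where(m); bot=np.array([(u,ys[xs==u].max()) for u in range(288,350)])
g=np.polyfit(bot[:,0],bot[:,1],1); lb=min(xs[ys>238]);rb=max(xs[ys>238]); print(lb,rb,g,np.abs(np.polyval(g,bot[:,0])-bot[:,1]).max())
Lc=ray(c,(lb,np.polyval(g,lb)+.5),.065);Rc=ray(c,(rb+1,np.polyval(g,rb)+.5),.065)
e=Lc-Rc; yaw=np.arctan2(e[1],e[0])-np.pi/2; mid=(Lc+Rc)/2
print(Lc.round(4),Rc.round(4),np.linalg.norm(e).round(4),"yaw",np.degrees(yaw)); o=unit(.048,0,0,mid[0],mid[1],yaw); print("origin",o.round(4))
from direct import direct
for p in((-.09,.0,.10),(-.075,0,.045),(-.045,0,.042)): w=unit(*p,o[0],o[1],yaw); print(w.round(4)); direct(w,.7,yaw)
E
```

```text
281 355 [-1.03497771e-01  2.79964040e+02] 0.5692377426909445
[0.5839 0.1527 0.065 ] [0.5852 0.0884 0.065 ] 0.0642 yaw 1.1577312710913867
origin [0.6326 0.1215 0.    ]
[0.5426 0.1197 0.1   ]
t 7.7 q [-0.69  0.58  0.19  2.5   2.59  0.53  1.49] pos [0.5011 0.1241 0.2208] F [ 0.5  0.6 -0.5] rot [ 0.064  0.047 -0.085] xyz [-0.0403  0.0012  0.1213]
[0.5576 0.12   0.045 ]
t 7.7 q [-0.69  0.58  0.19  2.5   2.59  0.53  1.49] pos [0.5011 0.1241 0.2208] F [ 0.5  0.6 -0.5] rot [ 0.064  0.047 -0.085] xyz [-0.0618 -0.0002  0.1741]
[0.5876 0.1206 0.042 ]
t 7.7 q [-0.69  0.58  0.19  2.5   2.59  0.53  1.49] pos [0.5011 0.1241 0.2208] F [ 0.5  0.6 -0.5] rot [ 0.064  0.047 -0.085] xyz [-0.04   -0.0034  0.1946]
```

```bash
for p in ".535 .113 .12" ".55 .113 .042"; do python3 direct.py $p .7 0; done
```

```text
t 7.7 q [-0.69  0.58  0.19  2.5   2.59  0.53  1.49] pos [0.5011 0.1241 0.2208] F [ 0.5  0.6 -0.5] rot [ 0.051  0.047 -0.069] xyz [-0.0336  0.0085  0.1012]
t 7.7 q [-0.69  0.58  0.19  2.5   2.59  0.53  1.49] pos [0.5011 0.1241 0.2208] F [ 0.5  0.6 -0.5] rot [ 0.051  0.047 -0.069] xyz [-0.0692  0.0074  0.1722]
```

carry_out([
  {"rot": [0.025,0.025,-0.035],"xyz": [-0.008,0.002,0.025],"grip": 255},
  {"rot": [0.05,0.047,-0.069],"xyz": [-0.017,0.004,0.05],"grip": 255},
  {"rot": [0.05,0.047,-0.069],"xyz": [-0.025,0.006,0.076],"grip": 255},
  {"rot": [0.05,0.047,-0.069],"xyz": [-0.034,0.0085,0.101],"grip": 255},
  {"rot": [0.05,0.047,-0.069],"xyz": [-0.034,0.0085,0.101],"grip": 255},
  {"rot": [0.05,0.047,-0.069],"xyz": [-0.034,0.0085,0.101],"grip": 255},
])

```text
clock: 8.2
tool_pos: [0.5341, 0.113, 0.1189]
eef_rot: [0.94, 0.001, 0.342, 0.002]
contact_force: [-0.5, -0.3, 0.7]
opening: 0.001
finger_force: 0.0
```

```bash
python3 direct.py .55 .113 .042 .7 0; python3 - <<'E'
from h import *
s=r.get_state(); im=r.snapshot("wrist"); cv2.imwrite("pics/w3.png",im[:,:,::-1])
c=cam("wrist",s); np.savez("w3.npz",K=c[0],A=c[1],o=c[2])
for p in([.5845,.1525,.063],[.5845,.0885,.063],[.6105,.1205,.067]): print(proj(c,p).round(0))
E
```

```text
t 8.2 q [-0.47  0.9   0.01  2.54  2.78  0.96  1.41] pos [0.5341 0.113  0.1189] F [-0.5 -0.3  0.7] rot [0.002 0.002 0.003] xyz [-0.0372 -0.0002  0.0691]
[255. 247.]
[364. 247.]
[310. 205.]
```

View pics/w3.png

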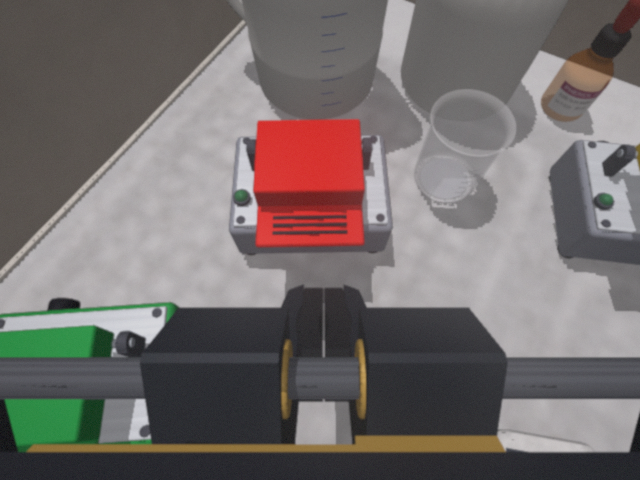

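The picture shows the red lip corners at (257,245) and (363,244), within 2 px of prediction, yaw ≈ 0, with the fingers in line at (323,287). Going down in front of the lip.

carry_out([
  {"rot": [0,0,0],"xyz": [-0.012,0,0.023],"grip": 255},
  {"rot": [0,0,0],"xyz": [-0.025,0,0.046],"grip": 255},
  {"rot": [0,0,0],"xyz": [-0.037,0,0.069],"grip": 255},
  {"rot": [0,0,0],"xyz": [-0.037,0,0.069],"grip": 255},
  {"rot": [0,0,0],"xyz": [-0.037,0,0.069],"grip": 255},
])

```text
clock: 8.67
tool_pos: [0.5504, 0.114, 0.0448]
eef_rot: [0.939, 0.002, 0.343, 0.001]
contact_force: [-0.2, 0.1, 0.9]
opening: 0.001
finger_force: 0.0
```

```bash
python3 direct.py .585 .113 .041 .7 0;python3 direct.py .585 .113 .065 .7 0
```

```text
t 8.6667 q [-0.44  1.09 -0.01  2.48  2.81  1.1   1.38] pos [0.5504 0.114  0.0448] F [-0.2  0.1  0.9] rot [-0.    -0.001  0.004] xyz [0.024  0.0011 0.0252]
t 8.6667 q [-0.44  1.09 -0.01  2.48  2.81  1.1   1.38] pos [0.5504 0.114  0.0448] F [-0.2  0.1  0.9] rot [-0.    -0.001  0.004] xyz [0.0395 0.0012 0.0069]
```

carry_out([
  {"rot": [0,0,0],"xyz": [0.008,0,0.009],"grip": 255},
  {"rot": [0,0,0],"xyz": [0.016,0.001,0.017],"grip": 255},
  {"rot": [0,0,0],"xyz": [0.024,0.001,0.024],"grip": 255},
  {"rot": [0,0,0],"xyz": [0.024,0.001,0.024],"grip": 255},
])

```text
clock: 9.0
tool_pos: [0.5863, 0.1129, 0.0445]
eef_rot: [0.938, 0.001, 0.346, 0.0]
contact_force: [0.3, -0.0, -0.0]
opening: 0.001
finger_force: 0.0
```

```bash
python3 direct.py .585 .113 .06 .7 0;python3 direct.py .587 .113 .075 .7 0; python3 direct.py .6 .113 .09 .7 0
```

```text
t 9.0 q [-0.42  1.06  0.01  2.38  2.84  0.99  1.42] pos [0.5863 0.1129 0.0445] F [ 0.3 -0.  -0. ] rot [-0.    -0.006  0.003] xyz [ 0.0091 -0.     -0.0126]
t 9.0 q [-0.42  1.06  0.01  2.38  2.84  0.99  1.42] pos [0.5863 0.1129 0.0445] F [ 0.3 -0.  -0. ] rot [-0.    -0.006  0.003] xyz [ 0.0203 -0.     -0.0227]
t 9.0 q [-0.42  1.06  0.01  2.38  2.84  0.99  1.42] pos [0.5863 0.1129 0.0445] F [ 0.3 -0.  -0. ] rot [-0.    -0.006  0.003] xyz [ 0.0399  0.     -0.0257]
```

carry_out([
  {"rot": [0,0,0],"xyz": [0.005,0,-0.006],"grip": 255},
  {"rot": [0,0,0],"xyz": [0.009,0,-0.012],"grip": 255},
  {"rot": [0,0,0],"xyz": [0.015,0,-0.018],"grip": 255},
  {"rot": [0,0,0],"xyz": [0.02,0,-0.023],"grip": 255},
  {"rot": [0,0,0],"xyz": [0.027,0,-0.024],"grip": 255},
  {"rot": [0,0,0],"xyz": [0.034,0,-0.025],"grip": 255},
  {"rot": [0,0,0],"xyz": [0.04,0,-0.026],"grip": 255},
  {"rot": [0,0,0],"xyz": [0.04,0,-0.026],"grip": 255},
])

```text
clock: 9.67
tool_pos: [0.5988, 0.1129, 0.0879]
eef_rot: [0.939, 0.002, 0.344, 0.0]
contact_force: [0.1, -0.0, -0.3]
opening: 0.004
finger_force: 0.3
```

```bash
python3 direct.py .6 .113 .09 .7 0; python3 - <<'E'
from h import *
im=r.snapshot("wrist"); cv2.imwrite("pics/w4.png",im[:,:,::-1])
E
```

```text
t 9.6667 q [-0.42  0.95  0.04  2.36  2.83  0.85  1.45] pos [0.5988 0.1129 0.0879] F [ 0.1 -0.  -0.3] rot [-0.    -0.003  0.003] xyz [ 0.0023 -0.0001 -0.0008]
```

View pics/w4.png

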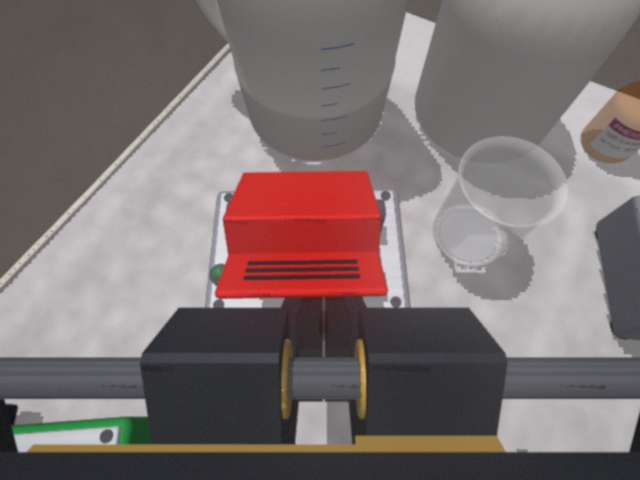

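The lip is up on the fingers, its outer edge at row ≈294 from (217,295) to (386,292). I compute its lift angle from the apparent width.

```bash
python3 - <<'E'
from h import *
s=r.get_state(); c=cam("wrist",s); K,A,o=c
for th in np.arange(.3,1.01,.1):
    p=unit(.024-.072*np.cos(th),0,.063+.072*np.sin(th),.6325,.1205,0); print(th.round(1),proj(c,p+[0,.032,0]).round(0),proj(c,p-[0,.032,0]).round(0))
E
python3 direct.py .602 .113 .063 .7 0
```

```text
0.3 [224. 336.] [383. 336.]
0.4 [220. 326.] [385. 327.]
0.5 [217. 314.] [387. 315.]
0.6 [214. 300.] [389. 300.]
0.7 [212. 284.] [391. 284.]
0.8 [209. 266.] [392. 266.]
0.9 [208. 246.] [393. 247.]
1.0 [206. 226.] [394. 226.]
t 9.7167 q [-0.42  0.95  0.04  2.36  2.83  0.85  1.45] pos [0.5983 0.113  0.0872] F [-0.2 -0.8  0.3] rot [-0.    -0.002  0.003] xyz [-0.0128 -0.0001  0.0209]
```

carry_out([
  {"rot": [0,0,0],"xyz": [-0.004,0,0.005],"grip": 255},
  {"rot": [0,0,0],"xyz": [-0.008,0,0.01],"grip": 255},
  {"rot": [0,0,0],"xyz": [-0.012,0,0.014],"grip": 255},
  {"rot": [0,0,0],"xyz": [-0.016,0,0.019],"grip": 255},
  {"rot": [0,0,0],"xyz": [-0.012,0,0.022],"grip": 255},
  {"rot": [0,0,0],"xyz": [-0.008,0,0.025],"grip": 255},
  {"rot": [0,0,0],"xyz": [-0.008,0,0.025],"grip": 255},
])

```text
clock: 10.3
tool_pos: [0.6094, 0.1127, 0.0621]
eef_rot: [0.939, 0.002, 0.344, 0.001]
contact_force: [-0.5, -0.2, -0.0]
opening: 0.002
finger_force: 0.2
```

```bash
python3 direct.py .62 .113 .063 .7 0;python3 direct.py .632 .113 .063 .7 0; 
```

```text
t 10.3 q [-0.4   1.    0.03  2.32  2.84  0.87  1.45] pos [0.6094 0.1127 0.0621] F [-0.5 -0.2 -0. ] rot [ 0.    -0.002  0.003] xyz [ 0.0086 -0.0002  0.0061]
t 10.3 q [-0.4   1.    0.03  2.32  2.84  0.87  1.45] pos [0.6094 0.1127 0.0621] F [-0.5 -0.2 -0. ] rot [ 0.    -0.002  0.003] xyz [ 0.0178 -0.0002  0.0139]
```

Pushing slowly toward the hinge.

carry_out([
  {"rot": [0,0,0],"xyz": [0.003,0,0.002],"grip": 255},
  {"rot": [0,0,0],"xyz": [0.006,0,0.004],"grip": 255},
  {"rot": [0,0,0],"xyz": [0.0085,0,0.006],"grip": 255},
  {"rot": [0,0,0],"xyz": [0.011,0,0.008],"grip": 255},
  {"rot": [0,0,0],"xyz": [0.013,0,0.01],"grip": 255},
])

```text
clock: 10.72
tool_pos: [0.6248, 0.1129, 0.063]
eef_rot: [0.939, 0.002, 0.343, 0.001]
contact_force: [-3.9, -0.0, 2.2]
opening: 0.008
finger_force: 1.8
```

```bash
python3 direct.py .632 .113 .063 .7 0; python3 - <<'E'
from h import *
im=r.snapshot("wrist"); cv2.imwrite("pics/w5.png",im[:,:,::-1])
E
```

```text
t 10.7167 q [-0.4   1.    0.04  2.28  2.85  0.82  1.46] pos [0.6248 0.1129 0.063 ] F [-3.9 -0.   2.2] rot [-0.    -0.001  0.004] xyz [ 0.0055 -0.      0.0047]
```

View pics/w5.png

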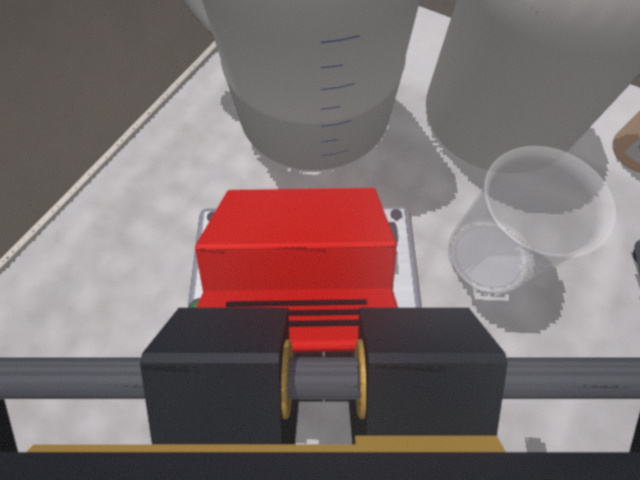

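The lip edge is now at row ≈347, seen between the finger carriers, and the force shows the toggle being pushed. Checking the guard angle.

```bash
python3 - <<'E'
from h import *
s=r.get_state(); c=cam("wrist",s)
for th in np.arange(.3,1.01,.1):
    p=unit(.024-.072*np.cos(th),0,.063+.072*np.sin(th),.6325,.1205,0); A=R.from_quat(s['eef_rot']).as_matrix(); print(th.round(1),proj(c,p).round(0),"cap top front row",proj(c,unit(.024-.046*np.cos(th)-.021*np.sin(th),0,.063+.046*np.sin(th)+.021*np.cos(th)*-1*-1,.6325,.1205,0)).round(0), "tool",(A.T@(p-s['tool_pos'])).round(3))
print(s['contact_force'])
E
```

```text
0.3 [298. 409.] cap top front row [297. 342.] tool [-0.015 -0.008 -0.041]
0.4 [297. 399.] cap top front row [297. 341.] tool [-0.009 -0.008 -0.044]
0.5 [296. 387.] cap top front row [296. 339.] tool [-0.002 -0.008 -0.047]
0.6 [295. 371.] cap top front row [295. 335.] tool [ 0.004 -0.008 -0.049]
0.7 [294. 352.] cap top front row [295. 329.] tool [ 0.011 -0.008 -0.051]
0.8 [293. 330.] cap top front row [295. 322.] tool [ 0.019 -0.008 -0.052]
0.9 [293. 306.] cap top front row [295. 314.] tool [ 0.026 -0.008 -0.052]
1.0 [293. 279.] cap top front row [295. 304.] tool [ 0.033 -0.007 -0.051]
[-1.4627464  -0.0024781   1.23012214]
```

carry_out([
  {"rot": [0,0,0],"xyz": [0.002,0,0.0015],"grip": 255},
  {"rot": [0,0,0],"xyz": [0.004,0,0.003],"grip": 255},
  {"rot": [0,0,0],"xyz": [0.004,0,0.003],"grip": 255},
])

```text
clock: 11.02
tool_pos: [0.63, 0.113, 0.063]
eef_rot: [0.939, 0.002, 0.343, 0.001]
contact_force: [-1.3, -0.7, -0.1]
opening: 0.01
finger_force: 1.0
```

```bash
python3 direct.py .632 .113 .063 .7 0
```

```text
t 11.0167 q [-0.39  1.    0.04  2.27  2.85  0.8   1.47] pos [0.63  0.113 0.063] F [-1.3 -0.7 -0.1] rot [-0.    -0.001  0.004] xyz [0.0016 0.     0.0013]
```

carry_out([
  {"rot": [0,0,0],"xyz": [0.0015,0,0.0013],"grip": 255},
  {"rot": [0,0,0],"xyz": [0.0015,0,0.0013],"grip": 255},
])

```text
clock: 11.18
tool_pos: [0.6307, 0.113, 0.0625]
eef_rot: [0.94, 0.002, 0.342, 0.001]
contact_force: [-5.7, 0.3, 1.7]
opening: 0.007
finger_force: 2.8
```

carry_out([
  {"rot": [0,0,0],"xyz": [0.0015,0,0.0013],"grip": 255},
  {"rot": [0,0,0],"xyz": [0.0015,0,0.0013],"grip": 255},
])

```text
clock: 11.35
tool_pos: [0.6312, 0.113, 0.0622]
eef_rot: [0.94, 0.002, 0.341, 0.001]
contact_force: [-9.0, -0.7, 5.8]
opening: 0.01
finger_force: 5.5
```

Stalled with the force rising at the predicted end position, so the toggle is at its stop. Drawing straight back.

carry_out([
  {"rot": [0,0,0],"xyz": [-0.006,0,-0.005],"grip": 255},
  {"rot": [0,0,0],"xyz": [-0.013,0,-0.011],"grip": 255},
  {"rot": [0,0,0],"xyz": [-0.021,0,-0.018],"grip": 255},
  {"rot": [0,0,0],"xyz": [-0.029,0,-0.025],"grip": 255},
  {"rot": [0,0,0],"xyz": [-0.037,0,-0.031],"grip": 255},
  {"rot": [0,0,0],"xyz": [-0.046,0,-0.039],"grip": 255},
  {"rot": [0,0,0],"xyz": [-0.056,0,-0.047],"grip": 255},
  {"rot": [0,0,0],"xyz": [-0.066,0,-0.056],"grip": 255},
])

```text
clock: 12.02
tool_pos: [0.5478, 0.1129, 0.0637]
eef_rot: [0.939, 0.001, 0.345, 0.0]
contact_force: [1.2, 0.2, -0.2]
opening: 0.005
finger_force: 0.0
```

```bash
python3 direct.py .535 .113 .15 .7 0
```

```text
t 12.0167 q [-0.45  1.04 -0.01  2.5   2.81  1.08  1.39] pos [0.5478 0.1129 0.0637] F [ 1.2  0.2 -0.2] rot [-0.    -0.004  0.003] xyz [ 0.0461  0.     -0.074 ]
```

carry_out([
  {"rot": [0,0,0],"xyz": [0.012,0,-0.02],"grip": 255},
  {"rot": [0,0,0],"xyz": [0.024,0,-0.04],"grip": 255},
  {"rot": [0,0,0],"xyz": [0.036,0,-0.057],"grip": 255},
  {"rot": [0,0,0],"xyz": [0.046,0,-0.074],"grip": 255},
  {"rot": [0,0,0],"xyz": [0.046,0,-0.074],"grip": 255},
  {"rot": [0,0,0],"xyz": [0.046,0,-0.074],"grip": 255},
])

```text
clock: 12.52
tool_pos: [0.5355, 0.1133, 0.1507]
eef_rot: [0.939, 0.002, 0.345, 0.0]
contact_force: [0.4, -0.4, 0.4]
opening: 0.006
finger_force: 0.0
```

```bash
python3 - <<'E'
from h import *
s=r.get_state(); im=r.snapshot("wrist"); sc=r.snapshot("scene"); print(s['tool_pos'],s['contact_force'])
a=cv2.resize(im[60:300,150:470],(400,300)); b=cv2.resize(sc[200:310,190:337],(400,300),interpolation=cv2.INTER_CUBIC)
cv2.imwrite("pics/w6.png",np.hstack([a,b])[:,:,::-1])
c=cam("wrist",s)
for p in([.5845,.1525,.063],[.5845,.0885,.063]): print(((proj(c,p)-[150,60])*1.25).round(0))
E
```

```text
[0.53551339 0.11329797 0.1507266 ] [ 0.41738685 -0.41892665  0.35354244]
[142. 261.]
[263. 261.]
```

View pics/w6.png

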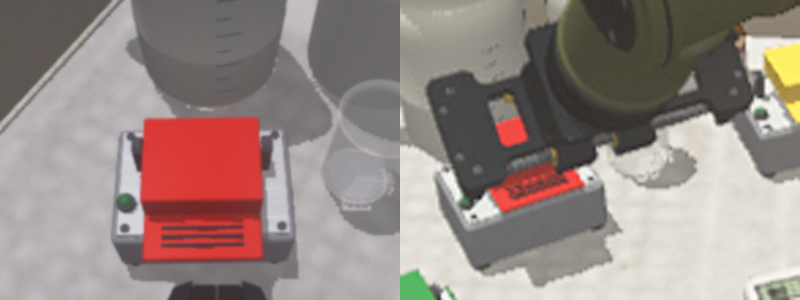

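Guard fully shut: in the left crop its lip edge is at (145..262,261), where the shut prediction puts it. The reaction at the stop (-9, +5.8 N) matches pushing on a lever leaning toward the hinge, so the toggle is on. The beaker looks unmoved and the arm is clear, so I hand in.

```bash
python3 -c "
from plant import r
print(r.finish_job())"
```

```text
the job is handed in; nothing more can be done
None
```

I lifted the red guard, pushed its toggle to the stop, let the guard drop shut and handed the job in at about 12.6 s; the toggle being on is inferred from contact forces, since the shut guard hides it, and no verdict came back.

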